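Open the push-and-turn solvent bottle

TASK

Open the solvent bottle: press its child-resistant cap straight down against the spring, keep it pressed and turn it anticlockwise until it comes up against its stop, then lift it off and set it down in the tray, right way up, and let go. Use only light force on the brittle neck and leave the other things alone.

Things in the scene. Friction and masses are not known exactly. Their poses are not given: they have to be found in the camera images.
- bottle: amber bottle fixed in a low round metal socket on a bolted-down square steel plate, 120x120x8 mm. Nothing of it moves. Origin: centre of the plate's underside on the bench, z up; the bottle's axis is this z axis. Bottle 80 mm across, shoulder up to 92 mm, neck 40 mm across, rim 120 mm above the origin.
- cap: white ribbed round child-resistant cap, 60 mm across, 33 mm high, loose, 75 g, locked on the neck at the start. Origin: centre of the underside of its skirt, z up to its closed top; locked it lies 100 mm above the bottle's origin, and the skirt is free all round to be gripped from above. Turning it while pressed takes under 0.25 N m; turned without pressing, teeth hold it.
- cap_top (a point): centre of the cap's top face, 33 mm above its origin. A spring disc inside bears on the rim: pushing down takes 5 N to begin and 1.5 N more per mm; past 3 mm the two inner lugs are below the locking teeth and the cap can turn; at 5 mm (12.5 N) it is hard down.
- bottle_rim (a point): centre of the neck's rim, under the cap. Held pressed, the cap turns anticlockwise (seen from above) to a rigid stop 50 to 85 degrees from the start; how far varies and cannot be seen. Only in the last 12 degrees are the lugs free of the ledges and the cap lifts straight off; elsewhere the ledges hold it. Over 60 N of load, or 0.5 to 0.7 N m against the stop, breaks the neck.
- tray: shallow square steel tray, 150x150x13 mm outside, walls and floor 3 mm thick, fixed. Origin: centre of its underside on the bench.
- weight_200: bystander: brass weight with a knob, 35 mm across, 48 mm high, origin at the centre of its underside
- stopper_c: bystander: tapered rubber stopper, 38 mm across, 28 mm high, origin at the centre of its underside
- beaker_b: bystander: small glass beaker, 60 mm across, 72 mm high, origin at the centre of its underside
- tin_b: bystander: open round aluminium tin, 71 mm across, 42 mm high, origin at the centre of its underside
There are look-alikes about, which are no part of the job. What is shaped like the cap but turquoise is not meant.

How it is judged:
On the way, in this order (a step that is already met when the one before it is completed fails the run):
1. the cap is pressed down at least 2.5 mm on the neck (z of cap in the frame of bottle below 0.0975 m and horizontal distance between cap and bottle below 0.006 m), for 0.1 s.
2. the cap is lifted clear of the neck (z of cap in the frame of bottle above 0.121 m and contact force between cap and bottle below 0.1 N), for 0.1 s.
At the end, for the whole second after the job is handed in: the cap stands flat on the tray's floor, closed top up (within 0.1 rad), wholly inside the walls, released and at rest (z of cap in the frame of tray below 0.007 m and x of cap in the frame of tray between -0.047 and 0.047 m and y of cap in the frame of tray between -0.047 and 0.047 m and angle between cap's own z axis and vertical below 0.1 rad and linear speed of cap below 0.02 m/s); the robot touches nothing.
It fails at once if the cap loads the neck with more than 60 N (pressed hard down, forced against a tooth or stop, or wrenched upward) (contact force between cap and bottle above 60 N).
It fails at once if the cap is dropped or thrown down instead of set down (over 0.6 m/s within 60 mm of the bench) (linear speed of cap above 0.6 m/s and height (world z) of cap below 0.06 m).
It fails at once if a bystander (brass weight, stopper, beaker or tin) is moved over 15 mm (distance of any of weight_200, stopper_c, beaker_b, tin_b from where it was at the start of the episode above 0.015 m).
It also fails if it takes over 70 s, if anything falls off the work surface, if the arm or the gripper's body presses on something with over 40 N, if the wrist force passes 120 N, or if a joint passes its speed limit or range.

ROBOT

A 6-joint arm with a two-finger parallel gripper is mounted at the origin on a cart in front of the work surface, level with it; the furniture and walls round the work are solid. World frame = base frame: x ahead of the robot, y to its left, z up, the work surface at z = 0. Lengths are in m, angles in rad, forces in N, time in s.
With the tool pointing down it reaches from about 0.35 to 0.875 m from the base axis. Payload 4.2 kg.
Tool frame: the origin (TCP) lies between the finger pads; the fingertips stand 14 mm ahead of it and the grasp point (between the pads) lies 5 mm behind it (arm.tip_extent is the distance from the TCP to the fingertips, in m); x points along the fingers, y is the direction in which the jaws open and shut, and the axes are right-handed (so a half turn about x gives the same grasp; the last joint's range is limited). The gripper opens to 85 mm and grips with 20 to 120 N. Pads are 22 mm wide; open, the fingers measure 114 mm over their backs; the gripper's body (76 mm by 85 mm) begins 54 mm behind the grasp point. The pads swing forward as they close: fully open they stand 13 mm farther back than shut.
Start: joints at [1.592, 0.385, 0.008, 0, -1.194, -0.259], TCP at [0.147, 0.607, 0.245] pointing down, gripper open.
Joint ranges: [-3.14, 3.14], [-1.21, 2.06], [-1.07, 1.41], [-3.16, 2.05], [-2.99, -0.16], [-3.1, 3.1]. Speed limits (rad/s): [2.79, 2.79, 3.14, 3.14, 3.14, 3.14].

INTERFACE

Orientations are given as [roll, pitch, yaw] about the fixed x, y, z axes, in that order (R = Rz(yaw) Ry(pitch) Rx(roll)).
In Python, from plant import arm gives the robot as it stands.
- The arm moves only by the tool move_arm, never from a script. Its argument "rows" is a list of rows, each a list of 3 entries, a list of its own where there are three numbers: the turn, a rotation vector about the world's x, y, z in degrees, then the shift along the world's x, y, z in m, then the opening, from -1 (shut) to 1 (fully open), so that 0 is half open. In form: [[[rx, ry, rz], [x, y, z], grip], ...]. A call has exactly 10 rows; each row shifts and turns the commanded pose from where the row before left it; what a row does not reach is not made up. A row lasts 1/8 s, in which the tool goes at most 62.5 mm and 10.7 degrees, less where a joint would pass 70% of its speed; a pose out of reach is approached as far as the arm can. A call with a gripper value outside its range is refused whole. The fingers move at their own pace and stop on an object; "newtons" is the grip in N (left out, the last holds). Time passes only in rows, so rows that do not move let the fingers close, or fill a call up. It gives the time, the measured TCP pose, the force and the opening at its end, in the units of the state.
- arm.observe(): the state, without advancing time (a new reading comes with each control period).
- arm.read_camera(name): name is "side" or "top"; returns a dict with "pixels" (480x640x3 uint8, red, green, blue), "fx", "fy", "cx", "cy" (pixels), "T" (4x4, takes a point from camera to world coordinates). Camera axes: x right, y up, looking along -z (the intrinsics and any distortion apply to the point x, -y, -z); pixel columns grow to the right and rows downward; lengths in m; the calibration is good to about 2 mm. A picture is of the moment at which its call begins. There is no depth.
- arm.finish_job(): hands the job in, once; it reports no verdict.
The state is a dict: "clock": time; "joints": joint angles; "joint_velocities": joint speeds; "tau": joint torques, N m; "position": TCP position; "ee_rot": TCP orientation; "wrist_force": force on the tool from outside, world axes, zero at the start; "wrist_torque": the same for the moment, N m; "finger_gap": finger opening in m.
Only numpy, scipy, OpenCV 4.12 (cv2) and the standard library are available. Lean on these libraries where they do the work, as an engineer would, in place of code of your own. Each camera call takes 0.05 s, during which the arm holds its last target. There are 200 camera calls.

## Working session

There is one attempt and no reset: what is moved stays moved. The work goes in short steps, Python scripts to look and compute and a tool call to move; the robot and the scene stay as the last step left them, time stands still between calls to the robot, and variables do not carry over. Pictures are saved under pics/ and viewed, about 8 in all and at most 12, crops included, and the job is handed in when it is done.

Besides the shell and the picture viewer there is one more tool, called after "Request:" as name(argument=value, ...), one argument or row to a line, values as JSON. move_arm: Moves the arm, as the interface text tells. Its arguments: {"type":"object","properties":{"rows":{"type":"array"},"newtons":{"type":"number"}},"required":["rows"]}

```bash
mkdir -p pics; ls; cat > h.py <<'E'
import numpy as np, cv2
from plant import arm
def shot(name,fn=None):
    c=arm.read_camera(name)
    if fn: cv2.imwrite('pics/'+fn,c['pixels'][:,:,::-1])
    return c
def ray(c,u,v,z):
    d=np.array([(u-c['cx'])/c['fx'],-(v-c['cy'])/c['fy'],-1.]);T=np.array(c['T'])
    d=T[:3,:3]@d;o=T[:3,3];return o+d*(z-o[2])/d[2]
def proj(c,p):
    T=np.array(c['T']);q=T[:3,:3].T@(np.array(p)-T[:3,3])
    return c['cx']+c['fx']*q[0]/-q[2], c['cy']-c['fy']*q[1]/-q[2]
E
python3 - <<'E'
from h import *
for n in('top','side'):
    c=shot(n,n+'1.png');print(n,{k:v for k,v in c.items() if k not in('pixels',)})
print(arm.observe())
E
```

```text
pics
top {'fx': 609.0155184047624, 'fy': 609.0155184047624, 'cx': 329.8818675391939, 'cy': 237.10485762557718, 'T': array([[ 1.83950354e-02,  9.98187172e-01, -5.73061290e-02,
         5.24993869e-01],
       [-9.99830271e-01,  1.84235923e-02, -3.00092898e-05,
         3.23318004e-02],
       [ 1.02582987e-03,  5.72969545e-02,  9.98356653e-01,
         1.20918790e+00],
       [ 0.00000000e+00,  0.00000000e+00,  0.00000000e+00,
         1.00000000e+00]])}
side {'fx': 451.0648208673872, 'fy': 451.0648208673872, 'cx': 325.8544681631631, 'cy': 238.59145116796563, 'T': array([[-0.93125075,  0.21847629, -0.29161645,  0.32334242],
       [-0.36437004, -0.55274435,  0.74947192,  0.66363747],
       [ 0.0025525 ,  0.80420258,  0.59434981,  0.58951807],
       [ 0.        ,  0.        ,  0.        ,  1.        ]])}
{'clock': 0.1, 'joints': array([ 1.59160872e+00,  3.85516261e-01,  6.75721547e-03, -4.23258402e-04,
       -1.19399009e+00, -2.58588324e-01]), 'joint_velocities': array([ 6.74317133e-04, -2.05140384e-03,  4.78653187e-03,  2.37344001e-03,
       -1.64472403e-04,  2.61612484e-05]), 'tau': array([-8.45622544e-04, -3.93317878e+01,  1.88928849e+01,  4.19790119e+00,
       -2.55348044e-03,  3.50226919e-06]), 'position': array([0.14708919, 0.6069417 , 0.24430852]), 'ee_rot': array([ 1.63066416,  1.56880428, -1.74886055]), 'wrist_force': array([-0.47999496,  0.51707175,  0.39258838]), 'wrist_torque': array([-0.0437137 ,  0.00941928,  0.0178816 ]), 'finger_gap': 0.08550214316765824}
```

View pics/top1.png

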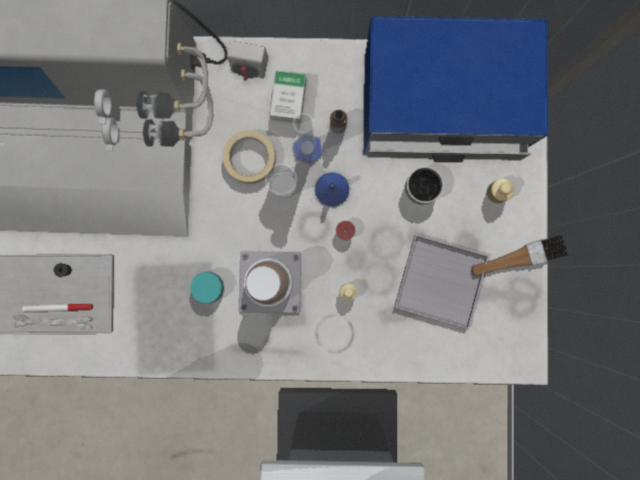

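View pics/side1.png

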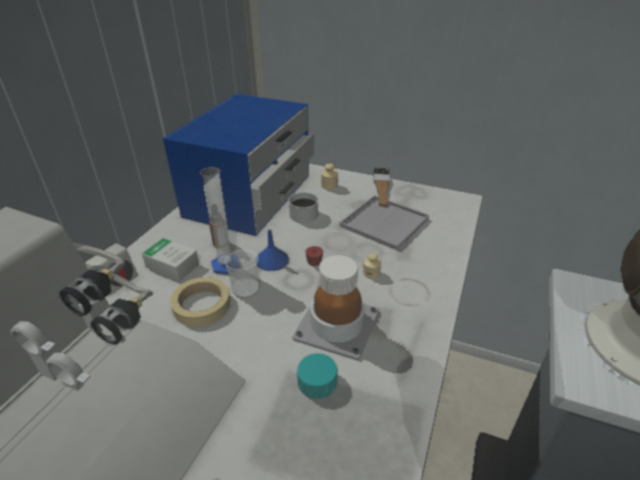

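Top view: cap at about (266,281) on the plate. Tray about (440,283), with the brush handle over its right edge at (475,270). The turquoise decoy is at (207,288) and the cream and brass pieces at (348,291) and (502,190). The side view agrees: cap (338,270), tray (385,222).

```bash
python3 - <<'E'
from h import *
t=shot('top');s=shot('side')
def blob(c,x0,x1,y0,y1,f,show):
    im=cv2.cvtColor(c['pixels'],cv2.COLOR_RGB2HSV)[y0:y1,x0:x1].astype(int)
    m=f(im).astype(np.uint8)
    m=cv2.morphologyEx(m,cv2.MORPH_OPEN,np.ones((3,3)))
    cs,_=cv2.findContours(m,cv2.RETR_EXTERNAL,cv2.CHAIN_APPROX_NONE,offset=(x0,y0))
    k=max(cs,key=cv2.contourArea);print(show,cv2.contourArea(k),cv2.minEnclosingCircle(k),cv2.minAreaRect(k));return k
k=blob(t,240,295,258,305,lambda h:(h[...,2]>185)&(h[...,1]<50),'capwhite')
(u,v),_=cv2.minEnclosingCircle(k);print('cap top',ray(t,u,v,.133))
for z,n,uv in((.008,'bolts',[(245,258),(295,257),(243,309),(296,309)]),):
    print(n,np.mean([ray(t,*p,z) for p in uv],0))
k=blob(t,385,497,225,340,lambda h:(h[...,2]<165)&(h[...,1]<60),'tray')
r=cv2.minAreaRect(k);b=cv2.boxPoints(r);print('tray',ray(t,*r[0],.013),[ray(t,*p,.013).round(3) for p in b])
p=[ray(t,*q,.013) for q in [(415,237),(490,258),(467,329),(395,310)]];print(np.round(p,3),np.mean(p,0))
for q in [(266,281),(348,291),(345,231),(475,270),(207,288)]: print(q,ray(t,*q,.04).round(3))
print('tip',arm.tip_extent,[a for a in dir(arm) if a[0]!='_'])
def crop(c,x0,y0,w,h,f): return cv2.resize(c['pixels'][y0:y0+h,x0:x0+w,::-1],None,fx=f,fy=f,interpolation=cv2.INTER_CUBIC)
cv2.imwrite('pics/crops.png',np.hstack([crop(t,230,230,100,100,4),crop(s,285,240,100,100,4)]))
E
```

```text
capwhite 774.5 ((262.6666564941406, 282.6666564941406), 16.347030639648438) ((262.5, 282.5), (31.0, 31.0), 90.0)
cap top [0.5041725  0.14931379 0.133     ]
bolts [0.50098823 0.14894358 0.008     ]
tray 7245.5 ((435.0037841796875, 284.2677001953125), 62.64277267456055) ((443.929931640625, 279.489990234375), (108.32877349853516, 100.83343505859375), 8.130102157592773)
tray [ 0.51458661 -0.19264949  0.013     ] [array([ 0.43 , -0.075,  0.013]), array([ 0.626, -0.1  ,  0.013]), array([ 0.6  , -0.312,  0.013]), array([ 0.404, -0.284,  0.013])]
[[ 0.597 -0.135  0.013]
 [ 0.558 -0.283  0.013]
 [ 0.419 -0.238  0.013]
 [ 0.453 -0.097  0.013]] [ 0.5069262  -0.18844491  0.013     ]
(266, 281) [0.506 0.153 0.04 ]
(348, 291) [ 0.489 -0.004  0.04 ]
(345, 231) [0.604 0.003 0.04 ]
(475, 270) [ 0.534 -0.247  0.04 ]
(207, 288) [0.49  0.266 0.04 ]
tip 0.014 ['Unreachable', 'finish_job', 'observe', 'read_camera', 'tip_extent']
```

View pics/crops.png

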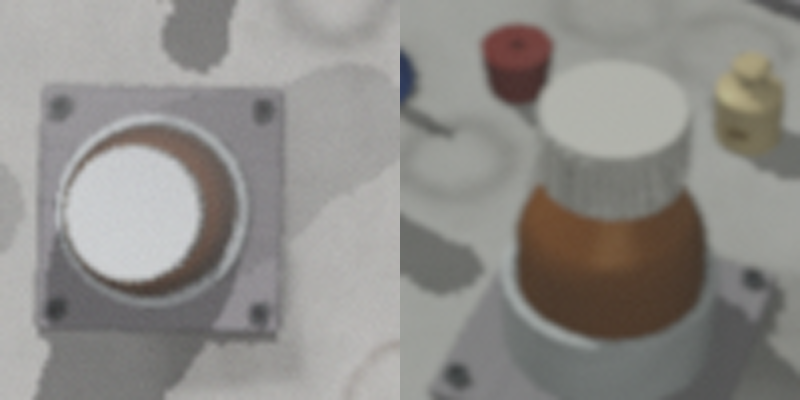

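Crop: cap locked and upright on the bottle, with its top centre at about (263,283) in the top view and (339,267) in the side view. The red stopper and brass weight sit behind it.

```bash
python3 - <<'E'
from h import *
from scipy.spatial.transform import Rotation as R
s=shot('side');print(ray(s,338.75,267.5,.133))
o=arm.observe();M=R.from_euler('xyz',o['ee_rot']).as_matrix();print(M.round(4),o['joints'])
y=M[:,1];print('jaw deg',np.degrees(np.arctan2(y[1],y[0])))
E
```

```text
[0.50076371 0.15152587 0.133     ]
[[-2.000e-04 -2.356e-01 -9.719e-01]
 [-1.100e-03 -9.719e-01  2.356e-01]
 [-1.000e+00  1.100e-03 -1.000e-04]] [ 1.59161326e+00  3.85192452e-01  7.31719511e-03 -1.90428124e-04
 -1.19398191e+00 -2.58579966e-01]
jaw deg -103.62684171598947
```

Request:
move_arm(
  rows=[
    [[0,0,-7.6],[0.0355,-0.0457,0],1],
    [[0,0,-7.6],[0.0355,-0.0457,0],1],
    [[0,0,-7.6],[0.0355,-0.0457,0],1],
    [[0,0,-7.6],[0.0355,-0.0457,0],1],
    [[0,0,-7.6],[0.0355,-0.0457,0],1],
    [[0,0,-7.6],[0.0355,-0.0457,0],1],
    [[0,0,-7.6],[0.0355,-0.0457,0],1],
    [[0,0,-7.6],[0.0355,-0.0457,0],1],
    [[0,0,-7.6],[0.0355,-0.0457,0],1],
    [[0,0,-7.6],[0.0355,-0.0457,0],1],
  ],
  newtons=25,
)

```text
clock: 1.5
position: [0.5031, 0.1488, 0.2455]
ee_rot: [-0.973, 1.57, 0.6]
wrist_force: [0.9, 0.6, -0.2]
finger_gap: 0.0857
```

Request:
move_arm(
  rows=[
    [[0,0,0],[-0.001,0.001,-0.02],1],
    [[0,0,0],[0,0,-0.02],1],
    [[0,0,0],[0,0,-0.02],1],
    [[0,0,0],[0,0,-0.02],1],
    [[0,0,0],[0,0,-0.02],1],
    [[0,0,0],[0,0,-0.015],1],
    [[0,0,0],[0,0,-0.0135],1],
    [[0,0,0],[0,0,0],1],
    [[0,0,0],[0,0,0],1],
    [[0,0,0],[0,0,0],1],
  ],
)

```text
clock: 2.75
position: [0.5016, 0.1517, 0.1175]
ee_rot: [-1.054, 1.569, 0.523]
wrist_force: [-1.1, 0.2, 1.0]
finger_gap: 0.0851
```

```bash
python3 - <<'E'
from h import *
s=shot('side');t=shot('top');o=arm.observe();print(o['joints'].round(2),o['position'],o['wrist_force'],o['wrist_torque'])
def crop(c,x0,y0,w,h,f): return cv2.resize(c['pixels'][y0:y0+h,x0:x0+w,::-1],None,fx=f,fy=f,interpolation=cv2.INTER_CUBIC)
cv2.imwrite('pics/c2.png',np.hstack([crop(t,230,230,100,100,4),crop(s,285,230,100,100,4)]))
E
```

```text
[ 0.6   0.35 -0.41  0.   -0.81 -0.6 ] [0.50146777 0.15158513 0.11738109] [-0.43302043 -0.60967058  0.83143787] [ 0.00297628 -0.00170746 -0.04690966]
```

View pics/c2.png

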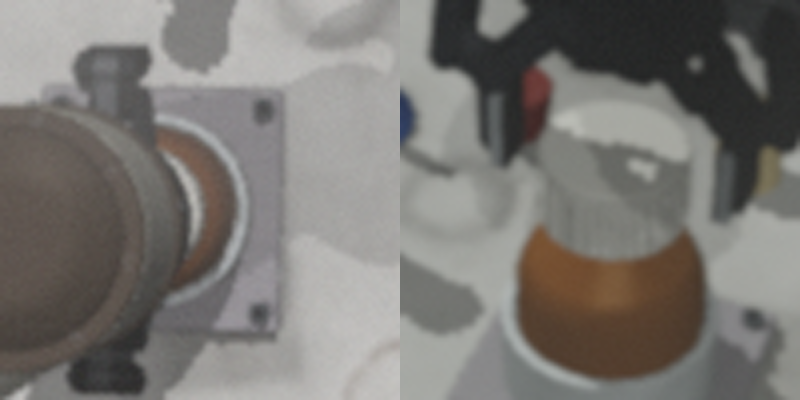

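Crop: the fingers straddle the cap along x, both clear. Their tips are at about (310,271) and (367,285) in the side picture. I'll work out the tip height from these.

```bash
python3 - <<'E'
from h import *
s=shot('side')
for u,v in((310,271),(367.5,285.5),(364,284)):
    for y in(.151,.162):
        a=ray(s,u,v,0);b=ray(s,u,v,.2);f=(y-a[1])/(b[1]-a[1]);print(u,y,(a+f*(b-a)).round(4))
E
```

```text
310 0.151 [0.5504 0.151  0.1098]
310 0.162 [0.5455 0.162  0.1201]
367.5 0.151 [0.4526 0.151  0.1107]
367.5 0.162 [0.4498 0.162  0.121 ]
364 0.151 [0.4584 0.151  0.1119]
364 0.162 [0.4555 0.162  0.1222]
```

Request:
move_arm(
  rows=[
    [[0,0,0],[0,-0.0015,-0.002],1],
    [[0,0,0],[0,0,-0.002],1],
    [[0,0,0],[0,0,0],-0.4],
    [[0,0,0],[0,0,0],-0.4],
    [[0,0,0],[0,0,0],-0.4],
    [[0,0,0],[0,0,0],-0.4],
    [[0,0,0],[0,0,0],-0.4],
    [[0,0,0],[0,0,0],-0.4],
    [[0,0,0],[0,0,0],-0.4],
    [[0,0,0],[0,0,0],-0.4],
  ],
  newtons=25,
)

```text
clock: 4.15
position: [0.5019, 0.1502, 0.1133]
ee_rot: [-1.176, 1.569, 0.402]
wrist_force: [4.3, -0.8, 2.8]
finger_gap: 0.0586
```

Request:
move_arm(
  rows=[
    [[0,0,0],[0.0005,0,-0.0005],-0.4],
    [[0,0,0],[0,0,-0.0005],-0.4],
    [[0,0,0],[0,0,-0.0005],-0.4],
    [[0,0,0],[0,0,-0.0005],-0.4],
    [[0,0,0],[0,0,-0.0005],-0.4],
    [[0,0,0],[0,0,-0.0005],-0.4],
    [[0,0,0],[0,0,-0.0005],-0.4],
    [[0,0,0],[0,0,-0.0005],-0.4],
    [[0,0,0],[0,0,0],-0.4],
    [[0,0,0],[0,0,0],-0.4],
  ],
  newtons=30,
)

```text
clock: 5.4
position: [0.5019, 0.1502, 0.1099]
ee_rot: [-1.152, 1.57, 0.426]
wrist_force: [1.2, 0.1, 8.9]
finger_gap: 0.0585
```

```bash
python3 -c "
from h import *
o=arm.observe();print(o['position'],o['wrist_force'],o['wrist_torque'])"
```

```text
[0.50188119 0.1501989  0.10991764] [1.18476394 0.0901471  8.85171482] [-0.07387998 -0.38182712 -0.06884589]
```

Request:
move_arm(
  rows=[
    [[0,0,0],[0,0,-0.0005],-0.4],
    [[0,0,0],[0,0,-0.0005],-0.4],
    [[0,0,0],[0,0,-0.0005],-0.4],
    [[0,0,0],[0,0,-0.0005],-0.4],
    [[0,0,0],[0,0,0],-0.4],
    [[0,0,0],[0,0,0],-0.4],
    [[0,0,0],[0,0,0],-0.4],
    [[0,0,0],[0,0,0],-0.4],
    [[0,0,0],[0,0,0],-0.4],
    [[0,0,0],[0,0,0],-0.4],
  ],
  newtons=35,
)

```text
clock: 6.65
position: [0.5019, 0.1502, 0.1083]
ee_rot: [-1.222, 1.57, 0.356]
wrist_force: [-0.0, 0.0, 11.4]
finger_gap: 0.0583
```

```bash
python3 -c "
from h import *
o=arm.observe();print(o['position'],o['wrist_force'],o['wrist_torque'])"
```

```text
[0.50191217 0.1501794  0.10832499] [-4.90298245e-03  2.02923602e-02  1.13507915e+01] [-0.07716118 -0.1162886   0.01161294]
```

Request:
move_arm(
  rows=[
    [[0,0,1],[0,0,0],-0.4],
    [[0,0,2],[0,0,0],-0.4],
    [[0,0,2],[0,0,0],-0.4],
    [[0,0,2],[0,0,0],-0.4],
    [[0,0,2],[0,0,0],-0.4],
    [[0,0,2],[0,0,0],-0.4],
    [[0,0,2],[0,0,0],-0.4],
    [[0,0,2],[0,0,0],-0.4],
    [[0,0,2],[0,0,0],-0.4],
    [[0,0,2],[0,0,0],-0.4],
  ],
)

```text
clock: 7.9
position: [0.5017, 0.1502, 0.1083]
ee_rot: [-1.396, 1.57, 0.514]
wrist_force: [-0.1, 0.1, 11.3]
finger_gap: 0.0583
```

```bash
cat > st.py <<'E'
from h import *
from scipy.spatial.transform import Rotation as R
o=arm.observe();y=R.from_euler('xyz',o['ee_rot']).as_matrix()[:,1]
print(o['position'].round(4),o['wrist_force'].round(2),o['wrist_torque'].round(3),'jaw',np.degrees(np.arctan2(y[1],y[0])).round(2),'j6',o['joints'][5].round(3),o['finger_gap'].round(4),o['clock'])
E
python3 st.py
```

```text
Traceback (most recent call last):
  File "st.py", line 4, in <module>
    print(o['position'].round(4),o['wrist_force'].round(2),o['wrist_torque'].round(3),'jaw',np.degrees(np.arctan2(y[1],y[0])).round(2),'j6',o['joints'][5].round(3),o['finger_gap'].round(4),o['clock'])
                                                                                                                                                                    ^^^^^^^^^^^^^^^^^^^^^
AttributeError: 'float' object has no attribute 'round'
```

```bash
sed -i "s/o\['finger_gap'\].round(4)/o['finger_gap']/" st.py; python3 st.py
```

```text
[0.5017 0.1502 0.1083] [-0.09  0.1  11.26] [-0.015  0.069 -0.111] jaw -160.54 j6 -0.261 0.05833854038525883 7.9
```

Request:
move_arm(
  rows=[
    [[0,0,2],[0,0,0],-0.4],
    [[0,0,2],[0,0,0],-0.4],
    [[0,0,2],[0,0,0],-0.4],
    [[0,0,2],[0,0,0],-0.4],
    [[0,0,2],[0,0,0],-0.4],
    [[0,0,2],[0,0,0],-0.4],
    [[0,0,2],[0,0,0],-0.4],
    [[0,0,2],[0,0,0],-0.4],
    [[0,0,2],[0,0,0],-0.4],
    [[0,0,2],[0,0,0],-0.4],
  ],
)

```text
clock: 9.15
position: [0.5017, 0.1501, 0.1083]
ee_rot: [-1.75, 1.57, 0.509]
wrist_force: [0.1, -0.7, 11.8]
finger_gap: 0.0584
```

```bash
python3 st.py
```

```text
[0.5017 0.1501 0.1083] [ 0.11 -0.68 11.81] [-0.046  0.071 -0.011] jaw -140.55 j6 0.088 0.05839564338537809 9.15
```

Request:
move_arm(
  rows=[
    [[0,0,1.5],[0,0,0],-0.4],
    [[0,0,1.5],[0,0,0],-0.4],
    [[0,0,1.5],[0,0,0],-0.4],
    [[0,0,1.5],[0,0,0],-0.4],
    [[0,0,1],[0,0,0],-0.4],
    [[0,0,1],[0,0,0],-0.4],
    [[0,0,0.5],[0,0,0],-0.4],
    [[0,0,0.5],[0,0,0],-0.4],
    [[0,0,0.5],[0,0,0],-0.4],
    [[0,0,0.5],[0,0,0],-0.4],
  ],
)

```text
clock: 10.4
position: [0.5017, 0.1501, 0.1083]
ee_rot: [-1.948, 1.57, 0.485]
wrist_force: [-0.2, -0.5, 12.0]
finger_gap: 0.0584
```

```bash
python3 st.py
```

```text
[0.5017 0.1501 0.1083] [-0.2  -0.48 12.04] [-0.013  0.055 -0.124] jaw -130.6 j6 0.261 0.058354865014933255 10.4
```

Request:
move_arm(
  rows=[
    [[0,0,0.3],[0,0,0],-0.4],
    [[0,0,0.3],[0,0,0],-0.4],
    [[0,0,0.3],[0,0,0],-0.4],
    [[0,0,0.3],[0,0,0],-0.4],
    [[0,0,0.3],[0,0,0],-0.4],
    [[0,0,0.3],[0,0,0],-0.4],
    [[0,0,0.3],[0,0,0],-0.4],
    [[0,0,0.3],[0,0,0],-0.4],
    [[0,0,0.3],[0,0,0],-0.4],
    [[0,0,0.3],[0,0,0],-0.4],
  ],
  newtons=25,
)

```text
clock: 11.65
position: [0.5017, 0.1501, 0.1083]
ee_rot: [-2.018, 1.57, 0.467]
wrist_force: [-0.0, -0.0, 12.4]
finger_gap: 0.0581
```

```bash
python3 st.py
```

```text
[0.5017 0.1501 0.1083] [-0.03 -0.03 12.42] [-0.092  0.022 -0.113] jaw -127.61 j6 0.314 0.05810757994781215 11.65
```

Request:
move_arm(
  rows=[
    [[0,0,0.3],[0,0,0],-0.4],
    [[0,0,0.3],[0,0,0],-0.4],
    [[0,0,0.3],[0,0,0],-0.4],
    [[0,0,0.3],[0,0,0],-0.4],
    [[0,0,0.3],[0,0,0],-0.4],
    [[0,0,0.3],[0,0,0],-0.4],
    [[0,0,0.3],[0,0,0],-0.4],
    [[0,0,0.3],[0,0,0],-0.4],
    [[0,0,0.3],[0,0,0],-0.4],
    [[0,0,0.3],[0,0,0],-0.4],
  ],
)

```text
clock: 12.9
position: [0.5017, 0.15, 0.1083]
ee_rot: [-2.091, 1.57, 0.446]
wrist_force: [-0.3, -0.2, 11.5]
finger_gap: 0.0581
```

```bash
python3 st.py
```

```text
[0.5017 0.15   0.1083] [-0.27 -0.22 11.51] [-0.051  0.044 -0.117] jaw -124.61 j6 0.366 0.058073763006547284 12.9
```

Request:
move_arm(
  rows=[
    [[0,0,0.3],[0,0,0],-0.4],
    [[0,0,0.3],[0,0,0],-0.4],
    [[0,0,0.3],[0,0,0],-0.4],
    [[0,0,0.3],[0,0,0],-0.4],
    [[0,0,0.3],[0,0,0],-0.4],
    [[0,0,0.3],[0,0,0],-0.4],
    [[0,0,0.3],[0,0,0],-0.4],
    [[0,0,0.3],[0,0,0],-0.4],
    [[0,0,0.3],[0,0,0],-0.4],
    [[0,0,0.3],[0,0,0],-0.4],
  ],
)

```text
clock: 14.15
position: [0.5017, 0.1501, 0.1083]
ee_rot: [-2.159, 1.57, 0.431]
wrist_force: [-1.0, -0.0, 12.2]
finger_gap: 0.0581
```

```bash
python3 st.py
```

```text
[0.5017 0.1501 0.1083] [-1.01 -0.02 12.18] [-0.094  0.048 -0.159] jaw -121.6 j6 0.418 0.05814376718216171 14.15
```

Request:
move_arm(
  rows=[
    [[0,0,0.3],[0,0,0],-0.4],
    [[0,0,0.3],[0,0,0],-0.4],
    [[0,0,0.3],[0,0,0],-0.4],
    [[0,0,0.3],[0,0,0],-0.4],
    [[0,0,0.3],[0,0,0],-0.4],
    [[0,0,0.3],[0,0,0],-0.4],
    [[0,0,0.3],[0,0,0],-0.4],
    [[0,0,0.3],[0,0,0],-0.4],
    [[0,0,0.3],[0,0,0],-0.4],
    [[0,0,0.3],[0,0,0],-0.4],
  ],
)

```text
clock: 15.4
position: [0.5017, 0.1501, 0.1083]
ee_rot: [-2.21, 1.57, 0.432]
wrist_force: [-0.0, -0.6, 11.1]
finger_gap: 0.0582
```

```bash
python3 st.py
```

```text
[0.5017 0.1501 0.1083] [-0.04 -0.57 11.12] [-0.075  0.125 -0.1  ] jaw -118.6 j6 0.471 0.058203153241415354 15.4
```

Request:
move_arm(
  rows=[
    [[0,0,0.3],[0,0,0],-0.4],
    [[0,0,0.3],[0,0,0],-0.4],
    [[0,0,0.3],[0,0,0],-0.4],
    [[0,0,0.3],[0,0,0],-0.4],
    [[0,0,0.3],[0,0,0],-0.4],
    [[0,0,0.3],[0,0,0],-0.4],
    [[0,0,0.3],[0,0,0],-0.4],
    [[0,0,0.3],[0,0,0],-0.4],
    [[0,0,0.3],[0,0,0],-0.4],
    [[0,0,0.3],[0,0,0],-0.4],
  ],
)

```text
clock: 16.65
position: [0.5018, 0.15, 0.1083]
ee_rot: [-2.395, 1.57, 0.3]
wrist_force: [-0.2, -0.4, 11.2]
finger_gap: 0.0581
```

```bash
python3 st.py
```

```text
[0.5018 0.15   0.1083] [-0.19 -0.45 11.17] [-0.203 -0.099 -0.145] jaw -115.62 j6 0.523 0.058121443736828385 16.65
```

Request:
move_arm(
  rows=[
    [[0,0,0.3],[0,0,0],-0.4],
    [[0,0,0.3],[0,0,0],-0.4],
    [[0,0,0.3],[0,0,0],-0.4],
    [[0,0,0.3],[0,0,0],-0.4],
    [[0,0,0.3],[0,0,0],-0.4],
    [[0,0,0.3],[0,0,0],-0.4],
    [[0,0,0.3],[0,0,0],-0.4],
    [[0,0,0.3],[0,0,0],-0.4],
    [[0,0,0.3],[0,0,0],-0.4],
    [[0,0,0.3],[0,0,0],-0.4],
  ],
)

```text
clock: 17.9
position: [0.5023, 0.1499, 0.1083]
ee_rot: [-2.437, 1.569, 0.308]
wrist_force: [2.3, -0.9, 10.8]
finger_gap: 0.0581
```

```bash
python3 st.py
```

```text
[0.5023 0.1499 0.1083] [ 2.34 -0.91 10.78] [-0.516 -0.611 -0.52 ] jaw -112.71 j6 0.574 0.05810281165505925 17.9
```

Torque jumped to about 0.52 N m at around 66°, so that is the stop. I'll back off 3° to unload it, then lift gently with a firmer grip.

Request:
move_arm(
  rows=[
    [[0,0,-1],[0,0,0],-0.4],
    [[0,0,-1],[0,0,0],-0.4],
    [[0,0,-1],[0,0,0],-0.4],
    [[0,0,0],[0,0,0],-0.4],
    [[0,0,0],[0,0,0.001],-0.4],
    [[0,0,0],[0,0,0.001],-0.4],
    [[0,0,0],[0,0,0.001],-0.4],
    [[0,0,0],[0,0,0.001],-0.4],
    [[0,0,0],[0,0,0.001],-0.4],
    [[0,0,0],[0,0,0],-0.4],
  ],
  newtons=35,
)

```text
clock: 19.15
position: [0.5022, 0.15, 0.1125]
ee_rot: [-2.392, 1.569, 0.303]
wrist_force: [3.5, -1.9, 6.0]
finger_gap: 0.0582
```

```bash
python3 st.py
```

```text
[0.5022 0.15   0.1125] [ 3.47 -1.86  5.97] [-0.258 -0.951 -0.071] jaw -115.61 j6 0.523 0.0582042752837208 19.15
```

Request:
move_arm(
  rows=[
    [[0,0,0],[0,0,0.0005],-0.4],
    [[0,0,0],[0,0,0.0005],-0.4],
    [[0,0,0],[0,0,0.0005],-0.4],
    [[0,0,0],[0,0,0.0005],-0.4],
    [[0,0,0],[0,0,0.0005],-0.4],
    [[0,0,0],[0,0,0.0005],-0.4],
    [[0,0,0],[0,0,0.0005],-0.4],
    [[0,0,0],[0,0,0.0005],-0.4],
    [[0,0,0],[0,0,0],-0.4],
    [[0,0,0],[0,0,0],-0.4],
  ],
)

```text
clock: 20.4
position: [0.5016, 0.15, 0.1152]
ee_rot: [-0.115, 1.57, 2.579]
wrist_force: [5.4, 0.3, -0.1]
finger_gap: 0.0583
```

```bash
python3 st.py
```

```text
[0.5016 0.15   0.1152] [ 5.43  0.31 -0.12] [ 0.092 -1.595 -0.079] jaw -115.65 j6 0.523 0.05828729356661537 20.4
```

Request:
move_arm(
  rows=[
    [[0,0,0],[0,0,0.0005],-0.4],
    [[0,0,0],[0,0,0.0005],-0.4],
    [[0,0,0],[0,0,0.0005],-0.4],
    [[0,0,0],[0,0,0.0005],-0.4],
    [[0,0,0],[0,0,0.0005],-0.4],
    [[0,0,0],[0,0,0.0005],-0.4],
    [[0,0,0],[0,0,0],-0.4],
    [[0,0,0],[0,0,0],-0.4],
    [[0,0,0],[0,0,0],-0.4],
    [[0,0,0],[0,0,0],-0.4],
  ],
)

```text
clock: 21.65
position: [0.5014, 0.1498, 0.1175]
ee_rot: [0.596, 1.57, -2.994]
wrist_force: [5.3, 0.8, -3.5]
finger_gap: 0.0581
```

```bash
python3 st.py
```

```text
[0.5014 0.1498 0.1175] [ 5.25  0.81 -3.54] [-0.037 -1.905 -0.153] jaw -115.68 j6 0.523 0.05810968521664225 21.65
```

Request:
move_arm(
  rows=[
    [[0,0,0],[0,0,0.0005],-0.4],
    [[0,0,0],[0,0,0.0005],-0.4],
    [[0,0,0],[0,0,0.0005],-0.4],
    [[0,0,0],[0,0,0.0005],-0.4],
    [[0,0,0],[0,0,0],-0.4],
    [[0,0,0],[0,0,0],-0.4],
    [[0,0,0],[0,0,0],-0.4],
    [[0,0,0],[0,0,0],-0.4],
    [[0,0,0],[0,0,0],-0.4],
    [[0,0,0],[0,0,0],-0.4],
  ],
)

```text
clock: 22.9
position: [0.5011, 0.1497, 0.1195]
ee_rot: [0.69, 1.569, -2.899]
wrist_force: [5.7, 0.5, -3.4]
finger_gap: 0.0582
```

```bash
python3 st.py; python3 - <<'E'
from h import *
s=shot('side')
cv2.imwrite('pics/c3.png',cv2.resize(s['pixels'][220:340,275:395,::-1],None,fx=5,fy=5,interpolation=cv2.INTER_CUBIC))
E
```

```text
[0.5011 0.1497 0.1195] [ 5.71  0.52 -3.41] [-0.004 -1.711 -0.183] jaw -115.68 j6 0.523 0.05817192261489795 22.9
```

View pics/c3.png

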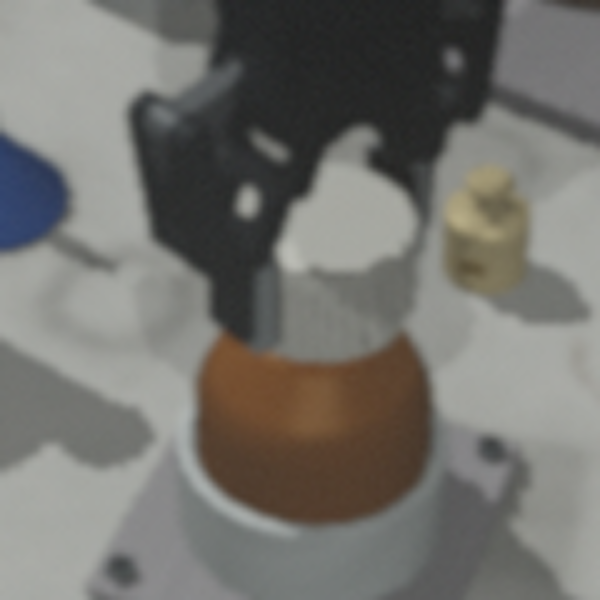

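Crop: the cap held in the fingers, its skirt's lower edge at about (340,291) against about 295 before, so it has risen some 5–6 mm with the grip. The vertical load is steady at only 3 N. I'll keep lifting.

Request:
move_arm(
  rows=[
    [[0,0,0],[0.0005,0,0.001],-0.4],
    [[0,0,0],[0,0,0.001],-0.4],
    [[0,0,0],[0,0,0.0015],-0.4],
    [[0,0,0],[0,0,0.0015],-0.4],
    [[0,0,0],[0,0,0.0015],-0.4],
    [[0,0,0],[0,0,0.0015],-0.4],
    [[0,0,0],[0,0,0.0015],-0.4],
    [[0,0,0],[0,0,0.0015],-0.4],
    [[0,0,0],[0,0,0.0015],-0.4],
    [[0,0,0],[0,0,0],-0.4],
  ],
)

```text
clock: 24.2
position: [0.5022, 0.1499, 0.1334]
ee_rot: [-2.046, 1.571, 0.648]
wrist_force: [1.2, -0.7, -0.8]
finger_gap: 0.0584
```

```bash
python3 st.py
```

```text
[0.5022 0.1499 0.1334] [ 1.19 -0.73 -0.82] [ 0.009  0.031 -0.014] jaw -115.62 j6 0.524 0.05835436138049447 24.2
```

Request:
move_arm(
  rows=[
    [[0,0,0],[0,0,0.004],-0.4],
    [[0,0,0],[0,0,0.008],-0.4],
    [[0,0,0],[0,0,0.01],-0.4],
    [[0,0,0],[0,0,0.012],-0.4],
    [[0,0,0],[0,0,0.012],-0.4],
    [[0,0,0],[0,0,0.01],-0.4],
    [[0,0,-2],[0,-0.01,0],-0.4],
    [[0,0,-5],[0,-0.02,0],-0.4],
    [[0,0,-7],[0,-0.03,0],-0.4],
    [[0,0,-7],[0,-0.03,0],-0.4],
  ],
)

```text
clock: 25.45
position: [0.5016, 0.0585, 0.1888]
ee_rot: [1.126, 1.569, -2.834]
wrist_force: [0.5, 0.3, -1.5]
finger_gap: 0.0583
```

Request:
move_arm(
  rows=[
    [[0,0,-7],[0,-0.03,0],-0.4],
    [[0,0,-7],[0.001,-0.03,0],-0.4],
    [[0,0,-7],[0.001,-0.03,0],-0.4],
    [[0,0,-7],[0.001,-0.03,0],-0.4],
    [[0,0,-7],[0.001,-0.03,0],-0.4],
    [[0,0,-7],[0,-0.03,0],-0.4],
    [[0,0,-7],[0,-0.025,0],-0.4],
    [[0,0,-7],[0,-0.018,0],-0.4],
    [[0,0,-2],[0,-0.01,0],-0.4],
    [[0,0,0],[0,0,0],-0.4],
  ],
)

```text
clock: 26.7
position: [0.5058, -0.1736, 0.1889]
ee_rot: [1.604, 1.57, 2.919]
wrist_force: [0.4, 0.3, 0.4]
finger_gap: 0.0583
```

```bash
python3 st.py; python3 - <<'E'
from h import *
s=shot('side');t=shot('top')
def crop(c,x0,y0,w,h,f): return cv2.resize(c['pixels'][y0:y0+h,x0:x0+w,::-1],None,fx=f,fy=f,interpolation=cv2.INTER_CUBIC)
cv2.imwrite('pics/c4.png',np.hstack([crop(t,380,220,130,130,3),crop(s,320,130,130,130,3)]))
E
```

```text
[ 0.5058 -0.1736  0.1889] [0.4  0.29 0.37] [-0.006 -0.008 -0.008] jaw 165.35 j6 -0.228 0.05829475782324184 26.7
```

View pics/c4.png

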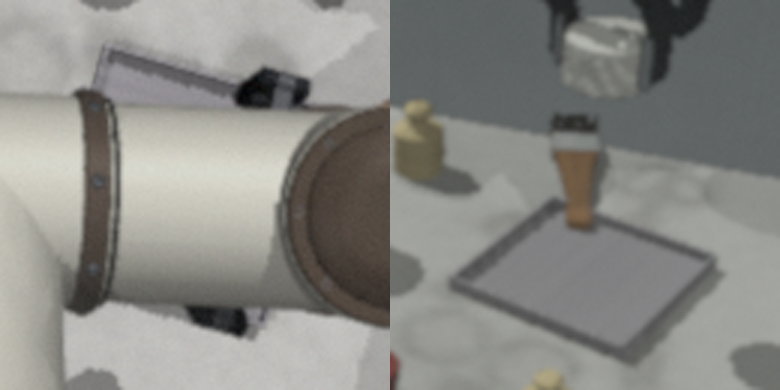

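Crop: cap upright in the fingers above the tray. The brush handle ends at the tray's far wall, about (513,205) side px, and the tray floor is clear. Tray corners in side px: (340,225), (377,198), (428,217), (401,248).

```bash
python3 - <<'E'
from h import *
s=shot('side')
p=np.array([ray(s,*q,.013) for q in((340,225),(376.7,197.7),(428.3,217.3),(400.7,248.3))]);print(p.round(3),p.mean(0))
E
```

```text
[[ 0.595 -0.123  0.013]
 [ 0.552 -0.266  0.013]
 [ 0.417 -0.227  0.013]
 [ 0.448 -0.089  0.013]] [ 0.50311669 -0.17620096  0.013     ]
```

Request:
move_arm(
  rows=[
    [[0,0,0],[0,0,-0.01],-0.4],
    [[0,0,0],[0,0,-0.02],-0.4],
    [[0,0,0],[0,0,-0.025],-0.4],
    [[0,0,0],[0,0,-0.025],-0.4],
    [[0,0,0],[0,0,-0.025],-0.4],
    [[0,0,0],[0,0,-0.02],-0.4],
    [[0,0,0],[0,0,-0.015],-0.4],
    [[0,0,0],[0,0,-0.01],-0.4],
    [[0,0,0],[0,0,-0.006],-0.4],
    [[0,0,0],[0,0,-0.003],-0.4],
  ],
)

```text
clock: 28.1
position: [0.5064, -0.1731, 0.0303]
ee_rot: [-1.465, 1.57, -0.15]
wrist_force: [-0.2, 0.2, 0.4]
finger_gap: 0.0583
```

Request:
move_arm(
  rows=[
    [[0,0,0],[0,0,-0.002],-0.4],
    [[0,0,0],[0,0,-0.002],-0.4],
    [[0,0,0],[0,0,-0.002],-0.4],
    [[0,0,0],[0,0,-0.002],-0.4],
    [[0,0,0],[0,0,-0.001],-0.4],
    [[0,0,0],[0,0,-0.001],-0.4],
    [[0,0,0],[0,0,-0.001],-0.4],
    [[0,0,0],[0,0,-0.001],-0.4],
    [[0,0,0],[0,0,-0.0005],-0.4],
    [[0,0,0],[0,0,-0.0005],-0.4],
  ],
)

```text
clock: 29.35
position: [0.5062, -0.1731, 0.0173]
ee_rot: [-1.132, 1.571, 0.183]
wrist_force: [0.9, 0.9, -1.7]
finger_gap: 0.0582
```

```bash
python3 st.py; python3 - <<'E'
from h import *
s=shot('side')
cv2.imwrite('pics/c5.png',cv2.resize(s['pixels'][140:270,320:450,::-1],None,fx=4,fy=4,interpolation=cv2.INTER_CUBIC))
E
```

```text
[ 0.5062 -0.1731  0.0173] [ 0.9   0.95 -1.66] [-0.041  0.022  0.006] jaw 165.38 j6 -0.229 0.058208509784763975 29.35
```

View pics/c5.png

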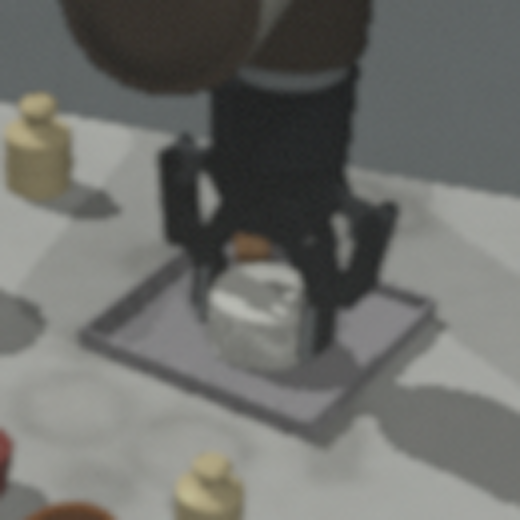

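Crop: the cap is just above or on the tray floor, around (387,220) side px, with both fingers inside the walls. There is no contact force yet.

Request:
move_arm(
  rows=[
    [[0,0,0],[0,0,-0.0005],-0.4],
    [[0,0,0],[0,0,-0.0005],-0.4],
    [[0,0,0],[0,0,-0.0005],-0.4],
    [[0,0,0],[0,0,-0.0005],-0.4],
    [[0,0,0],[0,0,-0.0003],-0.4],
    [[0,0,0],[0,0,0],-0.4],
    [[0,0,0],[0,0,0],-0.4],
    [[0,0,0],[0,0,0],-0.4],
    [[0,0,0],[0,0,0],-0.4],
    [[0,0,0],[0,0,0],-0.4],
  ],
)

```text
clock: 30.65
position: [0.5062, -0.1731, 0.0163]
ee_rot: [-1.758, 1.57, -0.442]
wrist_force: [-2.9, 0.8, 9.8]
finger_gap: 0.0583
```

```bash
python3 st.py
```

```text
[ 0.5062 -0.1731  0.0163] [-2.94  0.76  9.77] [ 0.379  0.732 -0.062] jaw 165.39 j6 -0.229 0.05825491712800564 30.65
```

Request:
move_arm(
  rows=[
    [[0,0,0],[0,0,0],0.35],
    [[0,0,0],[0,0,0],0.4],
    [[0,0,0],[0,0,0],0.45],
    [[0,0,0],[0,0,0],0.5],
    [[0,0,0],[0,0,0],0.6],
    [[0,0,0],[0,0,0],0.7],
    [[0,0,0],[0,0,0],0.75],
    [[0,0,0],[0,0,0],0.75],
    [[0,0,0],[0,0,0],0.75],
    [[0,0,0],[0,0,0],0.75],
  ],
)

```text
clock: 31.9
position: [0.5062, -0.1731, 0.015]
ee_rot: [1.174, 1.571, 2.49]
wrist_force: [0.2, -0.0, -0.1]
finger_gap: 0.075
```

```bash
python3 st.py
```

```text
[ 0.5062 -0.1731  0.015 ] [ 0.15 -0.   -0.12] [ 0.012  0.007 -0.022] jaw 165.38 j6 -0.229 0.07499033602941167 31.9
```

Released with no forces. Retreating straight up, then aside.

Request:
move_arm(
  rows=[
    [[0,0,0],[0,0,0.005],0.75],
    [[0,0,0],[0,0,0.01],0.75],
    [[0,0,0],[0,0,0.015],0.75],
    [[0,0,0],[0,0,0.025],0.75],
    [[0,0,0],[0,0,0.03],0.75],
    [[0,0,0],[0,0,0.03],0.75],
    [[0,0,0],[0,0,0.03],0.75],
    [[0,0,0],[0,0,0.03],0.75],
    [[0,0,0],[0,0,0.02],0.75],
    [[0,0,0],[0,0,0.01],0.75],
  ],
)

```text
clock: 33.15
position: [0.5065, -0.1731, 0.2223]
ee_rot: [-1.362, 1.567, -0.047]
wrist_force: [0.5, 0.2, -1.0]
finger_gap: 0.075
```

Request:
move_arm(
  rows=[
    [[0,0,0],[0,0.015,0],0.75],
    [[0,0,0],[0,0.03,0],0.75],
    [[0,0,0],[0,0.03,0],0.75],
    [[0,0,0],[0,0.03,0],0.75],
    [[0,0,0],[0,0.03,0],0.75],
    [[0,0,0],[0,0.03,0],0.75],
    [[0,0,0],[0,0.03,0],0.75],
    [[0,0,0],[0,0.015,0],0.75],
    [[0,0,0],[0,0,0],0.75],
    [[0,0,0],[0,0,0],0.75],
  ],
)

```text
clock: 34.4
position: [0.5059, 0.0364, 0.2197]
ee_rot: [2.251, 1.57, -2.717]
wrist_force: [-0.2, -0.1, 0.2]
finger_gap: 0.0749
```

```bash
python3 st.py; python3 - <<'E'
from h import *
s=shot('side');t=shot('top')
m=((t['pixels'].min(2)>175)).astype(np.uint8);m[:245]=0;m[320:]=0;m[:,:405]=0;m[:,480:]=0
cs,_=cv2.findContours(m,0,2);k=max(cs,key=cv2.contourArea);(u,v),r=cv2.minEnclosingCircle(k);print(u,v,r,cv2.contourArea(k),ray(t,u,v,.036))
def crop(c,x0,y0,w,h,f): return cv2.resize(c['pixels'][y0:y0+h,x0:x0+w,::-1],None,fx=f,fy=f,interpolation=cv2.INTER_CUBIC)
cv2.imwrite('pics/c6.png',np.hstack([crop(t,380,220,130,130,3),crop(s,320,140,130,130,3)]))
E
```

```text
[0.5059 0.0364 0.2197] [-0.19 -0.07  0.21] [-0.033  0.021 -0.01 ] jaw 165.35 j6 -0.648 0.0749166530777039 34.4
435.8116760253906 283.75323486328125 15.310497283935547 675.0 [ 0.5063273  -0.17278718  0.036     ]
```

View pics/c6.png

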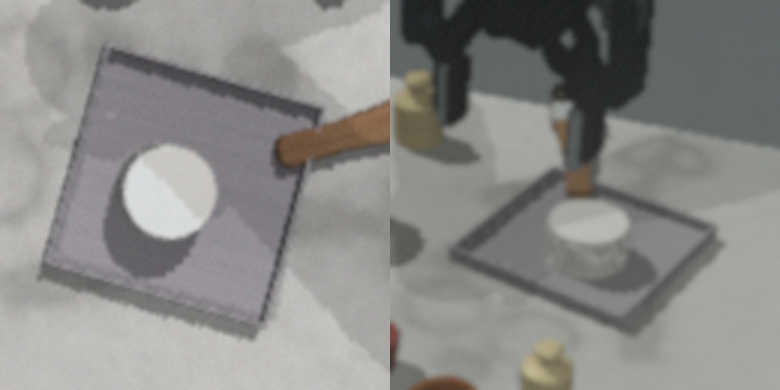

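Crop: the cap stands flat and closed top up in the tray at (436,284) top px, clear of the walls and of the brush. The gripper is away from it.

```bash
python3 -c "
from plant import arm
print(arm.finish_job())"
```

```text
the job is handed in; nothing more can be done
None
```

The cap is off the bottle and standing right way up in the tray. The job was handed in at about 34 s of the 70 s allowed; it reports no verdict.

- **Opening:** I pressed the cap to about 11–12 N, roughly 4 mm down judging by the spring force. I turned it anticlockwise until it met the stop at about 66°, backed off 3° and lifted it off.
- **Force on the neck:** one reading at the stop was high, at 0.52 N m on the wrist, just inside the 0.5–0.7 N m range where the neck can break. I unloaded it at once. The lift then showed only 3–6 N until the cap came free, and nothing suggested a break, but I could not confirm that directly. Every force I read while the cap was on the neck was under 15 N.
- **Placing:** the cap touched down with about 10 N and was released with no force left on the fingers.
- **Last checks:** the final pictures show the cap flat, closed top up, at about (0.506, -0.173) m, about 15 mm from the tray's centre and well inside the walls. The wrist force was near zero and the gripper was at 0.22 m height, clear of everything.
- **Disagreement:** the two cameras put the tray's centre about 13 mm apart; the cap is inside the walls by either one.
- **Bystanders:** I did not measure them again, but the arm's path stayed well above them.

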